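# Slide the terrine mould home and give the screw press one turn

### The job

Push the terrine mould along the bed of the screw press until it is fully home against the end stop, under the pressing foot. Then push the hand wheel round clockwise (seen from above) by its upright handle through exactly one turn and no further, so that the handle is back where it stood and the foot presses the mould's wooden board down. Only push with the fingers: do not grip the wheel or its handle, do not lift the mould, and leave the other things where they are.

Things in the scene. Friction and masses are not known exactly. Their poses are not given: they have to be found in the camera images.
- press: fixed screw press. Wooden bed 100 mm wide (x), 400 mm long (y), top at z = 18 mm; two rails 12 mm high, 84 mm apart, along it; end stop 24 mm high at its -y end. Grey C-frame behind it (to x = 114 mm), its arm 147 mm high carries a vertical screw at x = 0, y = -70 mm. Origin: bed centre, on the worktop; y along the bed away from the stop, x across it away from the robot, z up
- home (a point): point on the top of the bed, on the screw's axis (18 mm above the worktop). When the mould's origin is here, the mould stands home against the stop. Mind the wall shelf over the back of the worktop: its front edge is at world x = 0.60 m, its underside 0.457 m above the worktop
- mould: loose steel terrine mould with a wooden board in its mouth: 80 mm wide (x), 240 long (y), rim 58 high, board's top 70 high; 0.5 to 1 kg. It stands on the bed between the rails (2 mm clearance a side), 80 to 125 mm short of home on the +y side. Origin: centre of its underside, axes as the press's. Push it on the end wall at y = +120 mm, which is free above the rails
- pressing_board (a joint): how far the pressing board has been pushed down into the mould, m; 0 at rest, at most 0.014, sprung (about 4.5 N to start, 1.5 N per mm more)
- ram: screw with a round steel pressing foot, 60 mm wide, below the press's arm; it carries the wheel and goes straight down 8 mm a turn. Origin: centre of the foot's underside, on the screw axis, at the start 2.5 to 5.5 mm above the level of the mould's board: the mould slides in beneath it only before the wheel is turned
- wheel (a joint): angle of the hand wheel, rad, growing clockwise seen from above (which lowers the foot); at the start between 0 and 2.2. It turns about the vertical screw axis, stays where it is left, and needs a push of about 4 N at the handle. One turn adds 6.283
- handle_top (a point): top of the wheel's upright handle, a black grip 47 mm tall, 20 mm thick, free to spin on its pin, on the rim 50 mm from the axis. It lies 60 mm above the rim's centre line (rim 12 mm thick, 112 mm over all), about 0.24 m above the worktop, and sinks 8 mm in a turn. Beside it only the hub (34 mm wide) and its cap nut rise above the rim, ending 33 mm below the handle's top
- honey_jar: bystander: loose honey jar, 70 mm wide, 90 mm tall, behind the bed left of the column; origin at the centre of its underside
- small_tin: bystander: loose tin, 75 mm wide, 58 mm tall, behind the bed farther left; origin at the centre of its underside
- flat_tin: bystander: loose flat tin, 86 mm wide, 40 mm tall, behind the bed right of the column; origin at the centre of its underside
- mug: bystander: loose white mug, 83 mm wide, 86 mm tall, to the right of the press; origin at the centre of its underside
- tea_box: bystander: loose carton 55 x 104 x 82 mm, to the left of the press; origin at the centre of its underside

How it is judged:
On the way, in this order (a step that is already met when the one before it is completed fails the run):
1. the mould is home against the end stop, the wheel not yet turned (horizontal distance between mould and home below 0.006 m and distance of handle_top from where it was at the start of the episode below 0.03 m), for 0.2 s.
2. the wheel has been pushed half way round, with the mould still home (distance of handle_top from where it was at the start of the episode above 0.085 m and distance of ram from where it was at the start of the episode above 0.0025 m and horizontal distance between mould and home below 0.007 m).
At the end, for the whole second after the job is handed in: the mould stands home (its centre within 7 mm of the screw's axis); the handle is back within about 20 degrees of where it started (19 mm) after one turn clockwise (the foot 7 to 9 mm lower than at the start); the foot presses the mould's board at least 1.2 mm down; wheel and mould are at rest (horizontal distance between mould and home below 0.007 m and distance of handle_top from where it was at the start of the episode below 0.019 m and distance of ram from where it was at the start of the episode between 0.007 and 0.009 m and value of joint pressing_board above 0.0012 m and contact force between ram and mould above 2 N and velocity of joint wheel between -0.05 and 0.05 rad/s and linear speed of mould below 0.01 m/s); the robot touches nothing.
It fails at once if the mould is lifted off the bed (z of mould in the frame of press above 0.028 m).
It fails at once if the wheel is gripped or forced (over 35 N of finger contact) (contact force between the fingers and ram above 35 N).
It fails at once if the wheel is turned well past one turn (distance of ram from where it was at the start of the episode above 0.0098 m).
It fails at once if a bystander (honey jar, tins, mug, carton) is moved by more than 20 mm (distance of any of honey_jar, small_tin, flat_tin, mug, tea_box from where it was at the start of the episode above 0.02 m).
It also fails if it takes over 69 s, if anything falls off the work surface, if the arm or the gripper's body presses on something with over 40 N, if the wrist force passes 120 N, or if a joint passes its speed limit or range.

### The arm

A 7-joint arm with a two-finger parallel gripper is mounted at the origin on a cart in front of the work surface, level with it; the furniture and walls round the work are solid. World frame = base frame: x ahead of the robot, y to its left, z up, the work surface at z = 0. Lengths are in m, angles in rad, forces in N, time in s.
With the tool pointing down it reaches from about 0.425 to 0.875 m from the base axis. Payload 9.9 kg.
Tool frame: the origin (TCP) lies where the fingers leave the gripper's body, on its centre line; the fingertips stand 73 mm ahead of it and the grasp point (between the pads) lies 54 mm ahead of it; z points along the fingers, y is the line along which they close (so a half turn about z gives the same grasp; the last joint's range is limited). The gripper opens to 85 mm and grips with 20 to 120 N. Pads are 22 mm wide; open, the fingers measure 114 mm over their backs; the gripper's body (76 mm by 85 mm) begins 54 mm behind the grasp point. The pads swing forward as they close: fully open they stand 13 mm farther back than shut.
Start: joints at [1.225, 0.576, 0.025, 1.437, -0.015, 1.129, -0.057], TCP at [0.175, -0.652, 0.304] pointing down, gripper open.
Joint ranges: [-2.76, 2.76], [-0.34, 2.15], [-1.52, 1.57], [0.19, 2.46], [-1.09, 4.23], [0.17, 1.99], [-2.82, 2.82]. Speed limits (rad/s): [2.22, 2.22, 3.01, 3.01, 3.14, 3.14, 3.14].

### API

Orientations are given as [roll, pitch, yaw] about the fixed x, y, z axes, in that order (R = Rz(yaw) Ry(pitch) Rx(roll)).
In Python, from station import read_state, get_image, camera_params, hand_in, search_frame, cut_out gives the robot as it stands.
- The arm moves only by the tool apply_moves, never from a script. Its argument "steps" is one flat list of numbers, 5 for each row, row after row: the shift along the tool's x, y, z in units of 50 mm (1.0 is 50 mm), then the turn about the tool's z in units of 5 degrees (1.0 is 5 degrees), then the finger opening in mm, from 0 to 85.4. A call has 1 to 8 rows; each row is the pose to reach, as a shift and turn from the pose commanded when the call began, along the tool's axes at that moment; what a row does not reach only later rows make up. A row lasts 1/10 s, in which the tool goes at most 50 mm and 8.59 degrees, less where a joint would pass 70% of its speed; a pose out of reach is approached as far as the arm can. A call with a gripper value outside its range is refused whole. The fingers move at their own pace and stop on an object; "grip_force" is the grip in N (left out, the last holds). Time passes only in rows, so rows that repeat a pose let the fingers close. It gives the time, the measured TCP pose, the force, the opening and the grip force at its end, in the units of the state.
- read_state(): the state, without advancing time (a new reading comes with each control period).
- get_image(name): name is "scene" or "top" or "wrist"; returns (picture, depth): 384x512x3 uint8, blue, green, red; 384x512 float32, m along the optical axis (not along the pixel's ray), 0 where there is no reading.
- camera_params(name): a dict with "mtx" (3x3 intrinsics, pixels), "k1" (the pictures are not rectified: a ray, as slopes to the right and down, at radius r is drawn at 1 + k1 r^2 times it, then the intrinsics apply), "origin" and "attitude" of the camera in the world. Camera axes: x right, y down, z forward; pixel columns grow to the right and rows downward; lengths in m; the calibration is good to about 2 mm. A picture is of the moment at which its call begins: read the wrist's pose just before it. camera_params takes no time and is no camera call; for the wrist camera it gives the pose at the moment of the call.
- hand_in(): hands the job in; it is judged then, once.
Trained networks look in the newest picture that a camera, given by its name, has taken for a name from the list of things; names that differ only in an ending like _2 or _b are one class to them, and where a whole thing is asked for, a point or a joint stands for the part that bears it (a point fixed in the world has none). Each returns a list of dicts, best first, with "score" (0 to 1); they miss things now and then, are a little off and sometimes report something else, mostly with a low value. They report only what shows in the picture. A call takes as long as a camera call.
- search_frame(name, camera): "position" ([column, row] in pixels, amid what is visible of it).
- cut_out(name, camera): "mask" (384x512 bool, what is visible of it) and "position" ([column, row] in pixels, amid what is visible of it).
The state is a dict: "clock": time; "joints": joint angles; "dq": joint speeds; "tau": joint torques, N m; "tcp_pos": TCP position; "tcp_rot": TCP orientation; "ft_force": force on the tool from outside, world axes, zero at the start; "wrist_torque": the same for the moment, N m; "width": finger opening in m; "grip_force": force on a finger pad.
Only numpy, scipy, OpenCV 4.12 (cv2) and the standard library are available. Lean on these libraries where they do the work, as an engineer would, in place of code of your own. Each camera call takes 0.05 s, during which the arm holds its last target. There are 200 camera calls.

## Working session

There is one attempt and no reset: what is moved stays moved. The work goes in short steps, Python scripts to look and compute and a tool call to move; the robot and the scene stay as the last step left them, time stands still between calls to the robot, and variables do not carry over. Pictures are saved under pics/ and viewed, at most 10 in all, crops included, and the job is handed in when it is done.

Besides the shell and the picture viewer there is one more tool, called after "Request:" as name(argument=value, ...), one argument or row to a line, values as JSON. apply_moves: Moves the arm, as the interface text tells. Its arguments: {"type":"object","properties":{"steps":{"type":"array","items":{"type":"number"}},"grip_force":{"type":"number"}},"required":["steps"]}

```bash
mkdir -p pics; ls
cat > h.py <<'E'
import numpy as np, cv2
from station import *
from scipy.spatial.transform import Rotation as R
def att(p):
    a=np.array(p["attitude"]); return a if a.shape==(3,3) else (R.from_euler('xyz',a).as_matrix() if a.size==3 else R.from_quat(a).as_matrix())
def cloud(d,p):
    v,u=np.mgrid[0:384,0:512]; K=np.array(p["mtx"])
    pts=np.stack([u.ravel(),v.ravel()],1).astype(float)[:,None]
    n=cv2.undistortPoints(pts,K,np.array([p["k1"],0,0,0.]))[:,0]
    c=np.c_[n,np.ones(len(n))]*d.ravel()[:,None]
    w=c@att(p).T+np.array(p["origin"]); w[d.ravel()==0]=np.nan
    return w.reshape(384,512,3)
E
python3 - <<'E'
from h import *
s=read_state(); print(s)
ims=[]
for c in("scene","top"):
    p=camera_params(c); print(p)
    im,d=get_image(c); w=cloud(d,p); np.save(c+".npy",w); cv2.imwrite(f"pics/{c}0.png",im)
    for n in("mould","handle_top","wheel","press","ram","honey_jar","small_tin","flat_tin","mug","tea_box"):
        r=cut_out(n,c)
        for q in r[:2]:
            m=q["mask"]; print(c,n,round(q["score"],2),np.round(q["position"]),np.round(np.nanmedian(w[m],0),3),np.round(np.nanpercentile(w[m],3,axis=0),3),np.round(np.nanpercentile(w[m],97,axis=0),3))
E
```

```text
pics
{'clock': 0.0, 'joints': array([ 1.22521212,  0.57652606,  0.02480393,  1.43790564, -0.01500366,
        1.12902388, -0.05651898]), 'dq': array([ 0.00071781,  0.00013873, -0.00019386,  0.00273942,  0.00047543,
       -0.00101456, -0.0005328 ]), 'tau': array([ 4.52523482e-04, -7.65748429e+01,  2.24970192e+00, -2.85961676e+01,
        1.50520558e-02,  1.28119643e-02, -2.23558669e-05]), 'tcp_pos': array([ 0.17463833, -0.65166559,  0.30304656]), 'tcp_rot': array([-3.13991459e+00,  6.25499968e-05,  2.61831535e-01]), 'ft_force': array([ 0.3938756 , -0.66600176, -0.54617569]), 'wrist_torque': array([0.00312641, 0.00305301, 0.03163229]), 'grip_force': 0.0, 'width': 0.08523926376093727}
{'mtx': array([[413.72241489,   0.        , 256.13340772],
       [  0.        , 413.72241489, 187.91132211],
       [  0.        ,   0.        ,   1.        ]]), 'k1': -0.08752642159794846, 'origin': array([-0.19123364,  0.56904376,  0.97225282]), 'attitude': array([-2.27848728, -0.01573771, -2.22876602])}
scene mould 0.89 [264. 230.] [0.458 0.017 0.078] [ 0.437 -0.113  0.03 ] [0.516 0.109 0.089]
scene h
[... 2146 characters left out ...]
.426 -0.165  0.017] [ 0.526 -0.066  0.238]
top honey_jar 0.82 [254. 188.] [ 0.576 -0.008  0.089] [ 0.548 -0.039  0.006] [0.61  0.022 0.094]
top honey_jar 0.32 [144. 197.] [0.544 0.39  0.078] [ 0.505  0.346 -0.   ] [0.588 0.443 0.085]
top small_tin 0.65 [249. 217.] [0.482 0.013 0.086] [ 0.447 -0.081  0.076] [0.516 0.096 0.093]
top small_tin 0.56 [220. 193.] [0.58  0.119 0.054] [0.549 0.088 0.016] [0.614 0.153 0.061]
top flat_tin 0.81 [318. 191.] [ 0.576 -0.244  0.038] [ 0.538 -0.284  0.01 ] [ 0.613 -0.207  0.044]
top mug 0.77 [356. 189.] [ 0.576 -0.394  0.035] [ 0.52  -0.421  0.003] [ 0.613 -0.345  0.087]
top tea_box 0.69 [146. 200.] [0.544 0.39  0.079] [0.508 0.347 0.022] [0.585 0.439 0.085]
```

Run:
```python
import cv2,numpy as np
a=cv2.imread("pics/scene0.png")[120:340,60:400];b=cv2.imread("pics/top0.png")[150:270,120:380]
cv2.imwrite("pics/s1.png",cv2.resize(a,None,fx=2.3,fy=2.3)); cv2.imwrite("pics/t1.png",cv2.resize(b,None,fx=3,fy=3))
from scipy.optimize import least_squares
for c in("scene","top"):
    w=np.load(c+".npy").reshape(-1,3); w=w[~np.isnan(w).any(1)]
    r=w[(np.hypot(w[:,0]-.475,w[:,1]+.115)<.075)&(w[:,2]>.175)]
    h=r[r[:,2]>.225]; print(c,"handle",len(h),h.mean(0),h.min(0),h.max(0))
    rim=r[(r[:,2]<.2)]
    print("rim",rim.min(0),rim.max(0),(rim.min(0)+rim.max(0))/2)
    hull=cv2.convexHull(rim[:,:2].astype(np.float32))[:,0]
    print(cv2.minEnclosingCircle(hull))
    m=w[(w[:,2]>.08)&(w[:,2]<.1)&(w[:,0]>.42)&(w[:,0]<.535)&(w[:,1]>-.05)&(w[:,1]<.2)]
    print("board",len(m),m.min(0),m.max(0),cv2.minAreaRect(m[:,:2].astype(np.float32)))
    m=w[(w[:,2]>.025)&(w[:,2]<.035)&(w[:,0]>.39)&(w[:,0]<.56)&(w[:,1]>-.35)&(w[:,1]<.3)]
    print("rails",np.percentile(m,[1,99],axis=0),cv2.minAreaRect(m[:,:2].astype(np.float32)))
```

```text
scene handle 43 [ 0.42911795 -0.08665689  0.23643136] [ 0.42288088 -0.09808377  0.2277621 ] [ 0.43802085 -0.08039275  0.2443362 ]
rim [ 0.42135571 -0.16726498  0.17621234] [ 0.529897   -0.05532989  0.19887953] [ 0.47562635 -0.11129744  0.18754593]
((0.4737261235713959, -0.11086982488632202), 0.0571635402739048)
board 687 [ 0.44480899 -0.04986866  0.08000404] [0.51929868 0.10554167 0.09144023] ((0.48195499181747437, 0.027793820947408676), (0.15487492084503174, 0.07277604192495346), 89.16097259521484)
rails [[ 0.42693869 -0.25464729  0.02510161]
 [ 0.55716134  0.14932579  0.03477475]] ((0.49407532811164856, -0.09614488482475281), (0.4998900890350342, 0.13440383970737457), 89.1417007446289)
top handle 29 [ 0.43143438 -0.09188321  0.24009374] [ 0.42305603 -0.1014715   0.23021016] [ 0.43915645 -0.08510812  0.24642842]
rim [ 0.42079093 -0.16633549  0.1818862 ] [ 0.53123251 -0.05948476  0.19993894] [ 0.47601172 -0.11291013  0.19091257]
((0.4766974151134491, -0.11537888646125793), 0.05601450800895691)
board 690 [ 0.43917482 -0.04948617  0.08000016] [0.52081638 0.10285229 0.09745736] ((0.4800927937030792, 0.027149789035320282), (0.15200446546077728, 0.07942333072423935), 89.07121276855469)
rails [[ 0.42735652 -0.26872448  0.02511906]
 [ 0.55691183  0.1446419   0.03493077]] ((0.4949161112308502, -0.06347663700580597), (0.42375025153160095, 0.13085629045963287), 89.16386413574219)
```

View pics/s1.png

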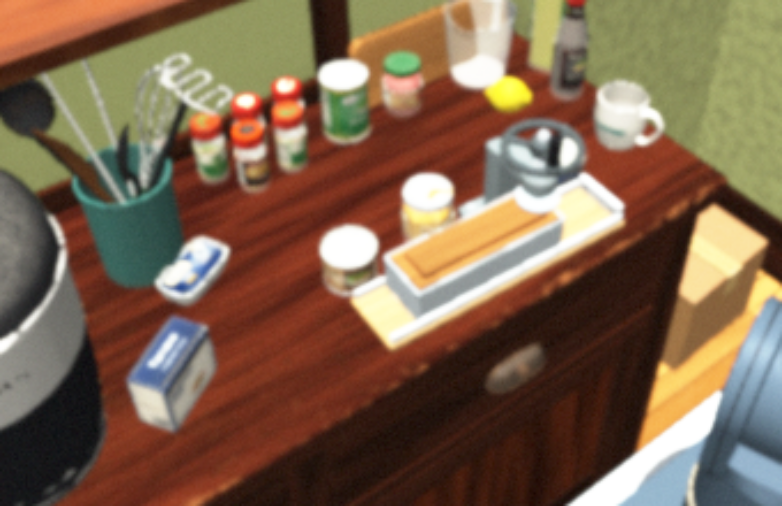

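View pics/t1.png

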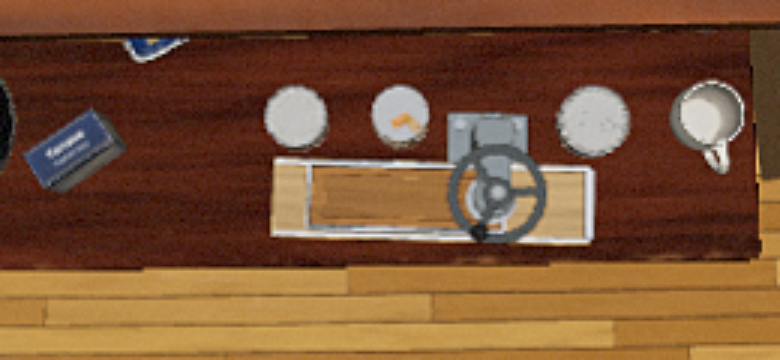

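The scene view (crop) shows the mould mid-bed at about (264,230), the wheel with its black handle at about (297,185), and jar and tin behind the bed. The top view shows the handle on the robot side of the wheel (about 283,225 in the full picture). I'll pin down the geometry and the wrist camera's offset.

Run:
```python
from h import *
s=read_state();p=camera_params("wrist")
Rt=R.from_euler('xyz',s["tcp_rot"]).as_matrix()
print("cam in tool",Rt.T@(np.array(p["origin"])-s["tcp_pos"]))
import numpy as np
for c in("scene","top"):
    w=np.load(c+".npy"); 
    # profile along mould centre line x~.48 & bed ends
    f=w.reshape(-1,3); f=f[~np.isnan(f).any(1)]
    l=f[(abs(f[:,0]-.48)<.02)&(f[:,1]>.085)&(f[:,1]<.16)]; l=l[np.argsort(l[:,1])]
    print(c,np.round(l[::max(1,len(l)//22)],3).tolist())
    for a,b in((-.28,-.2),(-.0,.04),(.06,.09),(.12,.15)):
        q=f[(f[:,1]>a)&(f[:,1]<b)&(f[:,2]>.012)&(f[:,2]<.1)&(f[:,0]<.538)&(f[:,0]>.41)]
        print(a,b,np.percentile(q[:,0],[1,99]), np.percentile(q[:,1],[1,99]))
```

```text
cam in tool [ 0.08371572 -0.00031652 -0.06933363]
scene [[0.479, 0.085, 0.088], [0.48, 0.089, 0.077], [0.496, 0.092, 0.078], [0.474, 0.097, 0.079], [0.468, 0.101, 0.079], [0.461, 0.106, 0.075], [0.494, 0.108, 0.069], [0.463, 0.108, 0.079], [0.484, 0.109, 0.021], [0.488, 0.109, 0.04], [0.477, 0.109, 0.036], [0.466, 0.11, 0.02], [0.476, 0.114, 0.018], [0.489, 0.12, 0.014], [0.46, 0.125, 0.018], [0.5, 0.131, 0.017], [0.481, 0.136, 0.016], [0.479, 0.141, 0.016], [0.477, 0.146, 0.018], [0.48, 0.151, 0.018], [0.474, 0.155, 0.017], [0.461, 0.158, 0.009]]
-0.28 -0.2 [0.42345953 0.53719101] [-0.25898792 -0.20073138]
-0.0 0.04 [0.43188327 0.52099412] [0.0003752  0.03943657]
0.06 0.09 [0.4352135  0.52273529] [0.0604522  0.08962655]
0.12 0.15 [0.4370089  0.53439832] [0.12043088 0.14945899]
top [[0.484, 0.088, 0.083], [0.488, 0.088, 0.078], [0.492, 0.092, 0.079], [0.463, 0.095, 0.084], [0.467, 0.096, 0.075], [0.499, 0.099, 0.078], [0.478, 0.103, 0.078], [0.47, 0.107, 0.078], [0.478, 0.113, 0.009], [0.47, 0.116, 0.018], [0.478, 0.119, 0.018], [0.497, 0.123, 0.018], [0.474, 0.127, 0.022], [0.463, 0.127, 0.016], [0.467, 0.131, 0.018], [0.478, 0.134, 0.019], [0.471, 0.138, 0.02], [0.478, 0.142, 0.021], [0.474, 0.145, 0.024], [0.494, 0.146, 0.014], [0.467, 0.15, 0.015], [0.475, 0.154, 0.016], [0.499, 0.159, 0.001], [0.484, 0.16, -0.003]]
-0.28 -0.2 [0.4238247  0.53732051] [-0.25506469 -0.2003291 ]
-0.0 0.04 [0.43490414 0.52830997] [0.00128745 0.03829288]
0.06 0.09 [0.4358326  0.53420849] [0.06234418 0.08902652]
0.12 0.15 [0.43667886 0.53397419] [0.12234168 0.14995172]
```

Request:
apply_moves(
  steps=[0,0,-0.4,0,0,0.4,-0.8,-0.8,0,0,1.1,-1.3,-1.1,0,0,2.0,-1.8,-1.1,0,0,2.9,-2.3,-1.1,0,0,3.8,-2.8,-1.1,0,0,4.7,-3.3,-1.1,0,0,5.6,-3.8,-1.1,0,0],
)

```text
clock: 1.9
tcp_pos: [0.3918, -0.3996, 0.3592]
tcp_rot: [3.141, -0.0, 0.262]
ft_force: [0.3, -0.7, 0.1]
width: 0.0002
grip_force: 0.0
```

Request:
apply_moves(
  steps=[0.4,-0.8,0,-1.5,0,0.8,-1.6,0,-3,0,1.2,-2.4,0,-4.5,0,1.6,-3.2,0,-6,0,2.0,-4.0,0,-7.5,0,2.4,-4.8,0,-9,0,2.8,-5.6,0,-10.5,0,3.2,-6.3,0,-12,0],
)

```text
clock: 2.7
tcp_pos: [0.4636, -0.0533, 0.3593]
tcp_rot: [3.141, -0.0, 1.315]
ft_force: [1.7, -0.8, 0.4]
width: -0.0001
grip_force: 0.0
```

Run:
```python
from station import *
s=read_state();print(s["joints"].round(3),s["tcp_pos"],s["tcp_rot"])
```

```text
[ 0.345  0.229 -0.415  1.864  0.105  1.069 -0.366] [ 0.46361342 -0.0532758   0.35932972] [ 3.14076005e+00 -5.41580874e-05  1.31499919e+00]
```

Request:
apply_moves(
  steps=[0.9,-0.15,0,-1,0,1.8,-0.3,0,-2,0,2.7,-0.45,0,-3,0,3.5,-0.6,0,-3,0,3.95,-0.7,0,-3,0,3.95,-0.7,0.9,-3,0,3.95,-0.7,1.8,-3,0,3.95,-0.7,2.7,-3,0],
)

```text
clock: 3.5
tcp_pos: [0.4811, 0.1446, 0.2229]
tcp_rot: [3.14, -0.001, 1.571]
ft_force: [1.5, 0.2, -1.2]
width: -0.0
grip_force: 0.0
```

Run:
```python
from h import *
p=camera_params("wrist");im,d=get_image("wrist");w=cloud(d,p);cv2.imwrite("pics/w1.png",im);np.save("w1.npy",w)
s=read_state();print(s["tcp_pos"],s["tcp_rot"],s["ft_force"])
f=w.reshape(-1,3);f=f[~np.isnan(f).any(1)]
print(np.nanmin(f,0),np.nanmax(f,0))
l=f[(abs(f[:,0]-.48)<.02)&(f[:,1]<.2)&(f[:,2]<.12)];l=l[np.argsort(l[:,1])]
print(np.round(l[::max(1,len(l)//25)],3).tolist())
```

```text
[0.47838548 0.14306734 0.21655106] [-3.13386560e+00  2.11415681e-03  1.57102302e+00] [-4.22053516 -1.47170612 -6.01755901]
[-0.7677772  -1.19392666 -0.92804122] [0.83098894 0.54558305 0.23805842]
[[0.482, 0.006, 0.087], [0.482, 0.028, 0.087], [0.495, 0.11, 0.05], [0.497, 0.11, 0.017], [0.497, 0.111, 0.04], [0.467, 0.111, 0.076], [0.478, 0.111, 0.02], [0.462, 0.112, 0.063], [0.485, 0.114, 0.018], [0.49, 0.12, 0.017], [0.473, 0.126, 0.017], [0.468, 0.131, 0.015], [0.493, 0.137, 0.017], [0.489, 0.142, 0.018], [0.462, 0.147, 0.017], [0.466, 0.152, 0.016], [0.487, 0.157, 0.017], [0.478, 0.159, 0.0], [0.483, 0.164, -0.002], [0.462, 0.169, -0.0], [0.48, 0.174, -0.001], [0.469, 0.18, -0.001], [0.462, 0.185, -0.002], [0.464, 0.19, -0.001], [0.493, 0.195, -0.001], [0.484, 0.199, -0.0]]
```

View pics/w1.png

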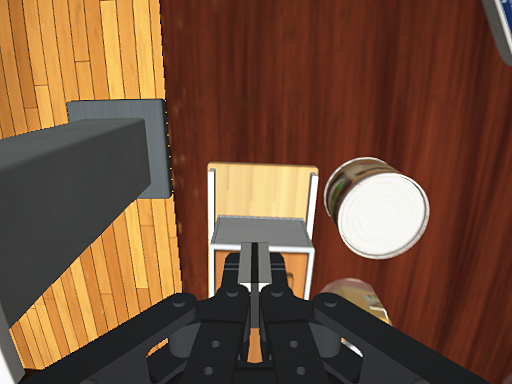

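The wrist view shows the mould's grey end wall at rows 217–245 (y ≈ 0.111) with the closed fingertips just short of it. I'll go down and push.

Request:
apply_moves(
  steps=[0,0,1.0,0,0,0,0,1.95,0,0,-0.3,0,1.95,0,0,-0.6,0,1.95,0,0,-0.9,0,1.95,0,0,-1.2,0,1.95,0,0,-1.5,0,1.95,0,0,-1.8,0,1.95,0,0],
)

```text
clock: 4.35
tcp_pos: [0.4812, 0.054, 0.1289]
tcp_rot: [3.14, -0.001, 1.571]
ft_force: [-4.2, 6.6, 0.9]
width: -0.0002
grip_force: 3.4
```

Request:
apply_moves(
  steps=[-0.2,0,0,0,0,-0.4,0,0,0,0,-0.5,0,0,0,0,-0.6,0,0,0,0,-0.65,0,0,0,0,-0.65,0,0,0,0],
)

```text
clock: 4.95
tcp_pos: [0.4811, 0.0216, 0.1289]
tcp_rot: [3.14, 0.0, 1.57]
ft_force: [-2.5, 4.0, 0.0]
width: -0.0002
grip_force: 1.9
```

Run:
```python
from h import *
s=read_state();print(s["tcp_pos"],s["tcp_rot"],s["ft_force"])
p=camera_params("top");im,d=get_image("top");w=cloud(d,p);cv2.imwrite("pics/t2.png",im)
w2,o=w.reshape(-1,3),np.load("top.npy").reshape(-1,3)
for f in(o,w2):
    h=f[(np.hypot(f[:,0]-.475,f[:,1]+.115)<.075)&(f[:,2]>.225)];print("handle",h.mean(0))
    b=f[(abs(f[:,0]-.48)<.045)&(f[:,2]<.1)&(f[:,2]>.07)&(f[:,1]<.2)&(f[:,1]>-.3)];print("mould y",np.percentile(b[:,1],[1,99]))
```

```text
[0.48111802 0.02155452 0.12894814] [3.14027114e+00 6.25760189e-06 1.57040309e+00] [-2.47722518  3.95820856  0.02864268]
handle [ 0.43143438 -0.09188321  0.24009374]
mould y [-0.12389097  0.10343585]
handle [ 0.43324951 -0.06268115  0.61165373]
mould y [-0.22981498 -0.06028153]
```

Push on gently until the force rises against the stop.

Request:
apply_moves(
  steps=[-0.05,0,0,0,0,-0.1,0,0,0,0,-0.15,0,0,0,0,-0.2,0,0,0,0],
)

```text
clock: 5.4
tcp_pos: [0.4812, 0.0182, 0.1291]
tcp_rot: [3.138, -0.009, 1.576]
ft_force: [-8.9, 36.7, 0.1]
width: 0.0003
grip_force: 18.2
```

Request:
apply_moves(
  steps=[0,0,0,0,0,0.2,0,0,0,0,0.8,0,0,0,0,1.2,0,-0.9,0,0,1.2,0,-1.9,0,0,1.2,0,-2.9,0,0,1.2,0,-3.9,0,0,1.2,0,-4.7,0,0],
)

```text
clock: 6.2
tcp_pos: [0.4803, 0.0715, 0.3674]
tcp_rot: [3.137, -0.0, 1.571]
ft_force: [2.1, 0.4, 0.2]
width: -0.0
grip_force: 0.0
```

```bash
cat > look.py <<'E'
from h import *
import sys
from scipy.optimize import least_squares
s=read_state();print(s["clock"],s["tcp_pos"],s["tcp_rot"],s["ft_force"])
for c in sys.argv[2:]:
    p=camera_params(c);im,d=get_image(c);w=cloud(d,p);cv2.imwrite(f"pics/{c}{sys.argv[1]}.png",im);np.save(f"{c}{sys.argv[1]}.npy",w)
    for n in ("handle_top","mould"):
        for q in cut_out(n,c)[:1]:
            g=w[q["mask"]]; print(c,n,round(q["score"],2),np.round(q["position"]))
            if n=="handle_top":
                k=w.reshape(-1,3);k=k[(k[:,2]>.218)&(k[:,2]<.255)&(np.hypot(k[:,0]-.476,k[:,1]+.114)<.07)]
                print("handle",len(k),k.mean(0),k.min(0),k.max(0))
            else:
                print("mould",np.nanpercentile(g,[2,50,98],axis=0).round(3).tolist())
    k=w.reshape(-1,3);r=k[(k[:,2]>.175)&(k[:,2]<.2)&(np.hypot(k[:,0]-.475,k[:,1]+.114)<.075)]
    if len(r)>50: print("rim",r.min(0),r.max(0),cv2.minEnclosingCircle(r[:,:2].astype(np.float32)))
E
python3 look.py 3 scene top
```

```text
6.2 [0.48031639 0.07153272 0.36735278] [ 3.13742503e+00 -3.58772659e-04  1.57089838e+00] [2.11270708 0.40556383 0.16601695]
scene handle_top 0.63 [298. 186.]
handle 56 [ 0.42894164 -0.08664144  0.23273962] [ 0.42123063 -0.09896046  0.21885908] [ 0.44133557 -0.07946129  0.2447821 ]
scene mould 0.76 [288. 216.]
mould [[0.436, -0.227, 0.024], [0.453, -0.072, 0.076], [0.521, 0.007, 0.09]]
rim [ 0.42080531 -0.16738229  0.17576487] [ 0.53098532 -0.05672697  0.19992496] ((0.47508177161216736, -0.11074550449848175), 0.05765802413225174)
top handle_top 0.78 [286. 214.]
handle 28 [ 0.43163051 -0.09214441  0.23982796] [ 0.42293223 -0.10154262  0.23028686] [ 0.43929188 -0.08493943  0.24673783]
top mould 0.58 [291. 215.]
mould [[0.437, -0.231, 0.028], [0.476, -0.141, 0.083], [0.519, -0.002, 0.189]]
rim [ 0.4207851  -0.16617426  0.17895421] [ 0.53174976 -0.05933479  0.19984083] ((0.47644364833831787, -0.11471942812204361), 0.055848319083452225)
```

Run:
```python
import numpy as np,cv2
cv2.imwrite("pics/s3v.png",cv2.resize(cv2.imread("pics/scene3.png"),None,fx=1.5,fy=1.5))
w=np.load("scene3.npy").reshape(-1,3); t=np.load("top3.npy").reshape(-1,3)
for n,f in(("s",w),("t",t)):
    for z0,z1 in((.36,.42),(.42,.48),(.48,.56),(.56,.7)):
        k=f[(f[:,2]>z0)&(f[:,2]<z1)&(f[:,0]>.3)&(f[:,0]<.595)&(abs(f[:,1]-.07)<.15)]
        if len(k)>3: print(n,z0,len(k),np.percentile(k,[1,99.5],axis=0).round(3).tolist())
# circle path
c=np.array([.4755,-.1135])
for a in range(203,-230,-10): print(a,(c+np.array([.045*np.cos(np.radians(a)),.045*np.sin(np.radians(a))])).round(4),end=';')
```

```text
s 0.36 523 [[0.418, 0.059, 0.36], [0.536, 0.09, 0.418]]
s 0.42 607 [[0.441, 0.044, 0.422], [0.493, 0.109, 0.473]]
s 0.48 1207 [[0.435, 0.045, 0.482], [0.499, 0.121, 0.559]]
s 0.56 3748 [[0.319, 0.025, 0.562], [0.51, 0.133, 0.7]]
t 0.56 698 [[0.458, 0.014, 0.657], [0.536, 0.127, 0.7]]
203 [ 0.4341 -0.1311];193 [ 0.4317 -0.1236];183 [ 0.4306 -0.1159];173 [ 0.4308 -0.108 ];163 [ 0.4325 -0.1003];153 [ 0.4354 -0.0931];143 [ 0.4396 -0.0864];133 [ 0.4448 -0.0806];123 [ 0.451  -0.0758];113 [ 0.4579 -0.0721];103 [ 0.4654 -0.0697];93 [ 0.4731 -0.0686];83 [ 0.481  -0.0688];73 [ 0.4887 -0.0705];63 [ 0.4959 -0.0734];53 [ 0.5026 -0.0776];43 [ 0.5084 -0.0828];33 [ 0.5132 -0.089 ];23 [ 0.5169 -0.0959];13 [ 0.5193 -0.1034];3 [ 0.5204 -0.1111];-7 [ 0.5202 -0.119 ];-17 [ 0.5185 -0.1267];-27 [ 0.5156 -0.1339];-37 [ 0.5114 -0.1406];-47 [ 0.5062 -0.1464];-57 [ 0.5    -0.1512];-67 [ 0.4931 -0.1549];-77 [ 0.4856 -0.1573];-87 [ 0.4779 -0.1584];-97 [ 0.47   -0.1582];-107 [ 0.4623 -0.1565];-117 [ 0.4551 -0.1536];-127 [ 0.4484 -0.1494];-137 [ 0.4426 -0.1442];-147 [ 0.4378 -0.138 ];-157 [ 0.4341 -0.1311];-167 [ 0.4317 -0.1236];-177 [ 0.4306 -0.1159];-187 [ 0.4308 -0.108 ];-197 [ 0.4325 -0.1003];-207 [ 0.4354 -0.0931];-217 [ 0.4396 -0.0864];-227 [ 0.4448 -0.0806];
```

View pics/s3v.png

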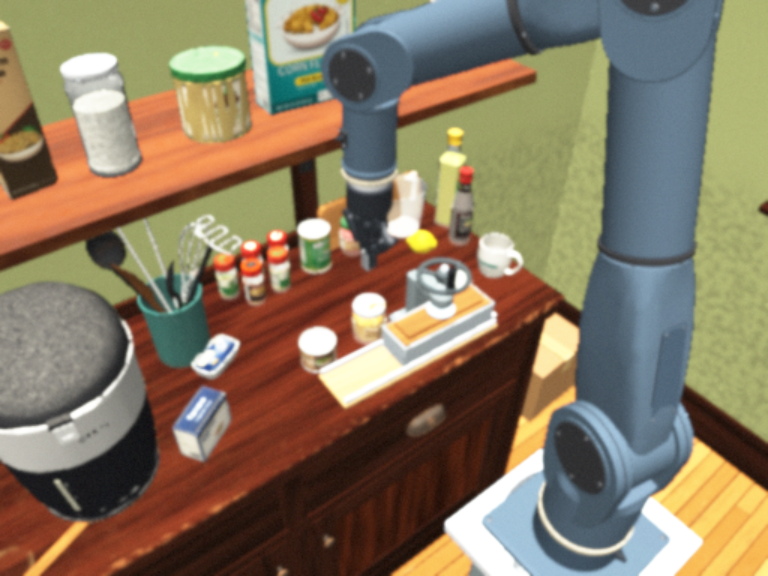

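The scene view shows the mould standing home under the wheel (around 440,320 in the view) and the arm's wrist clear of the shelf at x ≈ 0.48. Now I'll move above the start point behind the handle.

Request:
apply_moves(
  steps=[-0.9,-0.1,0,0,0,-1.8,-0.3,0,0,0,-2.7,-0.6,0,0,0,-3.6,-0.9,0,0,0,-4.05,-0.93,0,0,0,-4.05,-0.93,0,0,0],
)

```text
clock: 7.1
tcp_pos: [0.433, -0.1343, 0.3605]
tcp_rot: [-3.139, 0.0, 1.565]
ft_force: [-1.4, 0.9, 0.1]
width: 0.0001
grip_force: 0.0
```

Request:
apply_moves(
  steps=[0,0,0.7,0,0,0,0,1.2,0,0,0,0,1.45,0,0,0,0,1.45,0,0,0,0,1.45,0,0],
)

```text
clock: 7.6
tcp_pos: [0.4346, -0.1299, 0.2889]
tcp_rot: [-3.141, -0.001, 1.572]
ft_force: [0.3, 0.1, 0.4]
width: 0.0001
grip_force: 0.0
```

```bash
python3 look.py 4 scene
python3 - <<'E'
import cv2
cv2.imwrite("pics/s4v.png",cv2.resize(cv2.imread("pics/scene4.png")[100:250,220:370],None,fx=4,fy=4,interpolation=cv2.INTER_CUBIC))
E
```

```text
7.6 [ 0.4345556  -0.12988528  0.2889061 ] [-3.14057515e+00 -8.52435843e-04  1.57206047e+00] [0.34209931 0.09758753 0.37236041]
scene handle_top 0.65 [297. 186.]
handle 144 [ 0.42909178 -0.11005994  0.23533516] [ 0.41833761 -0.14083899  0.21881889] [ 0.44744336 -0.07985811  0.25448808]
scene mould 0.59 [287. 217.]
mould [[0.435, -0.226, 0.022], [0.453, -0.073, 0.076], [0.521, 0.007, 0.09]]
rim [ 0.42076667 -0.16225669  0.17606593] [ 0.53074705 -0.05656584  0.19941448] ((0.475340873003006, -0.1119338795542717), 0.05768276005983353)
```

View pics/s4v.png

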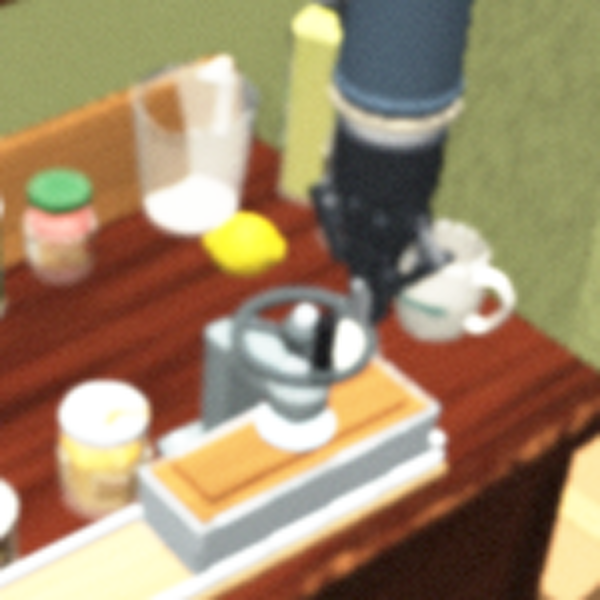

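The view shows the closed fingers standing just behind the black handle (handle at about (323,340), fingertip at (360,300)), clear of the rim. Start the push gently.

Request:
apply_moves(
  steps=[0.07,-0.03,0,0,0,0.13,-0.06,0,0,0,0.2,-0.07,0,0,0,0.28,-0.08,0,0,0,0.36,-0.08,0,0,0,0.44,-0.07,0,0,0,0.52,-0.06,0,0,0,0.59,-0.04,0,0,0],
)

```text
clock: 8.55
tcp_pos: [0.4325, -0.1016, 0.2888]
tcp_rot: [-3.141, 0.001, 1.57]
ft_force: [0.2, -5.3, -1.5]
width: -0.0
grip_force: 2.6
```

Run:
```python
import numpy as np
c=np.array([.4755,-.1135])
def P(a):
    a=np.radians(a);x=.045*np.cos(a); x=x*(.040/.045) if x>0 else x
    return c+[x,.045*np.sin(a)]
s=163
for k in range(6):
    o=[]
    for i in range(1,9):
        d=(P(s-8*i)-P(s))/.05; o+=[round(d[1],2),round(d[0],2),0,0,0]
    print(s,P(s).round(4),o); s-=64
```

```text
163 [ 0.4325 -0.1003] [np.float64(0.12), np.float64(0.04), 0, 0, 0, np.float64(0.23), np.float64(0.11), 0, 0, 0, np.float64(0.33), np.float64(0.18), 0, 0, 0, np.float64(0.42), np.float64(0.27), 0, 0, 0, np.float64(0.49), np.float64(0.37), 0, 0, 0, np.float64(0.55), np.float64(0.48), 0, 0, 0, np.float64(0.6), np.float64(0.6), 0, 0, 0, np.float64(0.63), np.float64(0.72), 0, 0, 0]
99 [ 0.4685 -0.0691] [np.float64(0.01), np.float64(0.13), 0, 0, 0, np.float64(0.0), np.float64(0.24), 0, 0, 0, np.float64(-0.02), np.float64(0.35), 0, 0, 0, np.float64(-0.06), np.float64(0.45), 0, 0, 0, np.float64(-0.12), np.float64(0.55), 0, 0, 0, np.float64(-0.19), np.float64(0.64), 0, 0, 0, np.float64(-0.28), np.float64(0.73), 0, 0, 0, np.float64(-0.37), np.float64(0.8), 0, 0, 0]
35 [ 0.5083 -0.0877] [np.float64(-0.11), np.float64(0.06), 0, 0, 0, np.float64(-0.22), np.float64(0.1), 0, 0, 0, np.float64(-0.34), np.float64(0.13), 0, 0, 0, np.float64(-0.47), np.float64(0.14), 0, 0, 0, np.float64(-0.59), np.float64(0.14), 0, 0, 0, np.float64(-0.72), np.float64(0.12), 0, 0, 0, np.float64(-0.84), np.float64(0.09),
[... 531 characters left out ...]
4(0.05), np.float64(-0.25), 0, 0, 0, np.float64(0.1), np.float64(-0.36), 0, 0, 0, np.float64(0.16), np.float64(-0.47), 0, 0, 0, np.float64(0.24), np.float64(-0.57), 0, 0, 0, np.float64(0.33), np.float64(-0.65), 0, 0, 0, np.float64(0.44), np.float64(-0.72), 0, 0, 0, np.float64(0.55), np.float64(-0.78), 0, 0, 0]
-157 [ 0.4341 -0.1311] [np.float64(0.12), np.float64(-0.04), 0, 0, 0, np.float64(0.24), np.float64(-0.06), 0, 0, 0, np.float64(0.37), np.float64(-0.07), 0, 0, 0, np.float64(0.49), np.float64(-0.06), 0, 0, 0, np.float64(0.61), np.float64(-0.03), 0, 0, 0, np.float64(0.73), np.float64(0.01), 0, 0, 0, np.float64(0.84), np.float64(0.07), 0, 0, 0, np.float64(0.94), np.float64(0.15), 0, 0, 0]
```

Request:
apply_moves(
  steps=[0.12,0.04,0,0,0,0.23,0.11,0,0,0,0.33,0.18,0,0,0,0.42,0.27,0,0,0,0.49,0.37,0,0,0,0.55,0.48,0,0,0,0.6,0.6,0,0,0,0.63,0.72,0,0,0],
)

```text
clock: 9.35
tcp_pos: [0.4679, -0.069, 0.2883]
tcp_rot: [-3.139, -0.001, 1.571]
ft_force: [-4.6, 0.6, -2.4]
width: -0.0001
grip_force: 2.3
```

```bash
python3 look.py 5 scene top
```

```text
9.35 [ 0.46790508 -0.06896869  0.28827524] [-3.13878045e+00 -6.11963427e-04  1.57122132e+00] [-4.6058081   0.59459749 -2.43371848]
scene handle_top 0.88 [297. 188.]
handle 124 [ 0.47002005 -0.0627101   0.23556849] [ 0.45212427 -0.07991226  0.22027611] [ 0.49473259 -0.05329841  0.25454898]
scene mould 0.89 [286. 219.]
mould [[0.435, -0.226, 0.025], [0.452, -0.074, 0.076], [0.518, 0.007, 0.09]]
rim [ 0.42032451 -0.16664507  0.17531173] [ 0.51840063 -0.05528191  0.19930397] ((0.47672292590141296, -0.1107364222407341), 0.05715654045343399)
top mould 0.56 [256. 215.]
mould [[0.436, -0.232, 0.022], [0.476, -0.027, 0.081], [0.52, 0.002, 0.095]]
```

Request:
apply_moves(
  steps=[0.01,0.13,0,0,0,0,0.24,0,0,0,-0.02,0.35,0,0,0,-0.06,0.45,0,0,0,-0.12,0.55,0,0,0,-0.19,0.64,0,0,0,-0.28,0.73,0,0,0,-0.37,0.8,0,0,0],
)

```text
clock: 10.45
tcp_pos: [0.5087, -0.0875, 0.2886]
tcp_rot: [-3.141, -0.001, 1.571]
ft_force: [-3.1, 3.2, -3.0]
width: 0.0001
grip_force: 2.3
```

Request:
apply_moves(
  steps=[-0.11,0.06,0,0,0,-0.22,0.1,0,0,0,-0.34,0.13,0,0,0,-0.47,0.14,0,0,0,-0.59,0.14,0,0,0,-0.72,0.12,0,0,0,-0.84,0.09,0,0,0,-0.95,0.04,0,0,0],
)

```text
clock: 11.25
tcp_pos: [0.5114, -0.1351, 0.289]
tcp_rot: [3.14, -0.002, 1.572]
ft_force: [1.5, 6.8, -3.7]
width: -0.0002
grip_force: 3.1
```

```bash
python3 look.py 6 scene top
python3 - <<'E'
import cv2
cv2.imwrite("pics/s6v.png",cv2.resize(cv2.imread("pics/scene6.png")[80:260,220:400],None,fx=3,fy=3,interpolation=cv2.INTER_CUBIC))
E
```

```text
11.25 [ 0.51141456 -0.13505955  0.28900206] [ 3.13975588e+00 -1.59171976e-03  1.57157062e+00] [ 1.50310342  6.76167605 -3.70132785]
scene handle_top 0.8 [296. 187.]
handle 115 [ 0.50335323 -0.13750825  0.23486896] [ 0.49246936 -0.16411707  0.21965242] [ 0.52598877 -0.12272102  0.25483515]
scene mould 0.97 [288. 216.]
mould [[0.436, -0.225, 0.024], [0.453, -0.072, 0.077], [0.516, 0.007, 0.09]]
rim [ 0.42194601 -0.16577388  0.17503053] [ 0.53075528 -0.056576    0.19976108] ((0.47468268871307373, -0.11213865876197815), 0.0566866435110569)
top handle_top 0.83 [283. 219.]look.py:12: RuntimeWarning: Mean of empty slice.
  print("handle",len(k),k.mean(0),k.min(0),k.max(0))
  ret = um.true_divide(
Traceback (most recent call last):
  File "look.py", line 12, in <module>
    print("handle",len(k),k.mean(0),k.min(0),k.max(0))
                                    ~~~~~^^^
ValueError: zero-size array to reduction operation minimum which has no identity
```

View pics/s6v.png

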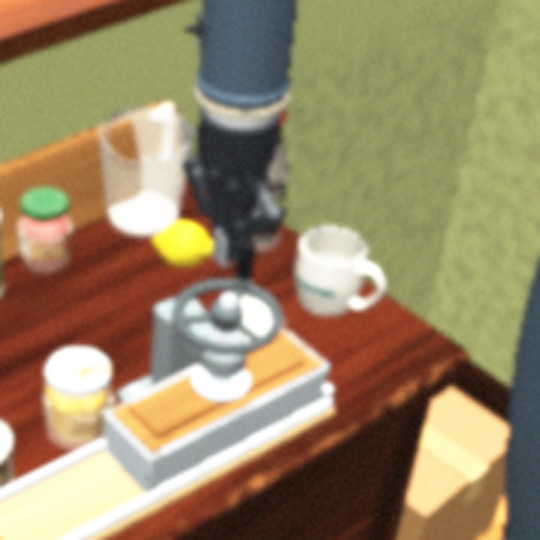

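The handle (black, about (245,265)) is now behind the fingers on the far right of the wheel, with the mould still home. Continue round.

Request:
apply_moves(
  steps=[-0.11,-0.06,0,0,0,-0.2,-0.13,0,0,0,-0.28,-0.22,0,0,0,-0.35,-0.31,0,0,0,-0.4,-0.41,0,0,0,-0.44,-0.52,0,0,0,-0.46,-0.63,0,0,0,-0.46,-0.75,0,0,0],
)

```text
clock: 12.3
tcp_pos: [0.4728, -0.159, 0.289]
tcp_rot: [3.141, 0.0, 1.57]
ft_force: [5.9, 0.4, -1.3]
width: -0.0001
grip_force: 2.3
```

Request:
apply_moves(
  steps=[0.02,-0.12,0,0,0,0.05,-0.25,0,0,0,0.1,-0.36,0,0,0,0.16,-0.47,0,0,0,0.24,-0.57,0,0,0,0.33,-0.65,0,0,0,0.44,-0.72,0,0,0,0.55,-0.78,0,0,0],
)

```text
clock: 13.1
tcp_pos: [0.4331, -0.1308, 0.2886]
tcp_rot: [-3.14, 0.0, 1.571]
ft_force: [0.4, -3.5, -3.7]
width: -0.0003
grip_force: 2.2
```

```bash
python3 look.py 7 scene
```

```text
13.1 [ 0.43312751 -0.13075791  0.28864631] [-3.14008455e+00  7.71499863e-05  1.57075896e+00] [ 0.44241049 -3.45063826 -3.74755502]
scene handle_top 0.96 [299. 187.]
handle 123 [ 0.42641982 -0.12045338  0.23477757] [ 0.41689146 -0.14047918  0.21838976] [ 0.44594182 -0.10159447  0.25394106]
scene mould 0.71 [285. 214.]
mould [[0.435, -0.225, 0.024], [0.454, -0.069, 0.075], [0.52, 0.007, 0.088]]
rim [ 0.41695112 -0.16446946  0.17503266] [ 0.53155193 -0.0564303   0.19988104] ((0.4747506380081177, -0.11145372688770294), 0.05790884047746658)
```

Request:
apply_moves(
  steps=[0.1,-0.03,0,0,0,0.2,-0.05,0,0,0,0.28,-0.06,0,0,0,0.36,-0.06,0,0,0,0.42,-0.06,0,0,0,0.42,-0.06,0,0,0],
)

```text
clock: 13.85
tcp_pos: [0.4311, -0.1096, 0.2889]
tcp_rot: [-3.142, -0.0, 1.572]
ft_force: [-0.2, -1.8, -1.7]
width: -0.0002
grip_force: 1.2
```

```bash
python3 look.py 8 scene
```

```text
13.85 [ 0.43105177 -0.1095606   0.28888585] [-3.14154709e+00 -3.06516410e-04  1.57154031e+00] [-0.20982564 -1.80272952 -1.71159046]
scene handle_top 0.95 [296. 186.]
handle 127 [ 0.42654584 -0.09907229  0.23483966] [ 0.4164584  -0.11945052  0.21800629] [ 0.44503546 -0.08114987  0.25467058]
scene mould 0.55 [288. 218.]
mould [[0.435, -0.227, 0.022], [0.454, -0.072, 0.075], [0.521, 0.007, 0.087]]
rim [ 0.42123177 -0.16261665  0.17500034] [ 0.5301867  -0.05715738  0.19988902] ((0.47352468967437744, -0.11289384961128235), 0.05863872915506363)
```

Request:
apply_moves(
  steps=[-0.2,-0.02,0,0,0,-0.4,-0.02,0,0,0,-0.4,-0.02,-0.8,0,0,-0.4,-0.02,-1.6,0,0,-1.2,0,-1.8,0,0,-2.1,0.05,-1.8,0,0,-3.0,0.1,-1.8,0,0,-3.7,0.1,-1.8,0,0],
)

```text
clock: 14.8
tcp_pos: [0.4353, -0.2989, 0.379]
tcp_rot: [3.141, 0.001, 1.568]
ft_force: [0.2, -0.3, -0.2]
width: 0.0
grip_force: 0.0
```

```bash
python3 look.py 9 scene top
python3 - <<'E'
import cv2
cv2.imwrite("pics/s9v.png",cv2.resize(cv2.imread("pics/scene9.png")[80:260,200:400],None,fx=3,fy=3,interpolation=cv2.INTER_CUBIC))
E
```

```text
14.8 [ 0.43530229 -0.2988636   0.37897564] [3.14126502e+00 7.38741075e-04 1.56838666e+00] [ 0.19253101 -0.25738507 -0.16774563]
scene handle_top 0.85 [298. 187.]
handle 44 [ 0.42905673 -0.08765776  0.22835229] [ 0.41942229 -0.09667215  0.21805467] [ 0.44050376 -0.08028085  0.23575892]
scene mould 0.88 [286. 216.]
mould [[0.436, -0.222, 0.027], [0.453, -0.069, 0.075], [0.517, 0.007, 0.087]]
rim [ 0.42100114 -0.16541718  0.17500217] [ 0.52845131 -0.05583857  0.19979076] ((0.4730077385902405, -0.11146273463964462), 0.05765000730752945)
top handle_top 0.76 [283. 212.]
handle 29 [ 0.43139255 -0.09296582  0.23187243] [ 0.42311315 -0.10202806  0.22486206] [ 0.43922138 -0.08545487  0.2367731 ]
top mould 0.59 [274. 215.]
mould [[0.437, -0.231, 0.02], [0.474, -0.095, 0.081], [0.52, 0.001, 0.178]]
rim [ 0.42102245 -0.16701466  0.17504442] [ 0.5320262  -0.05954696  0.19985723] ((0.47493794560432434, -0.11481612920761108), 0.05719216167926788)
```

View pics/s9v.png

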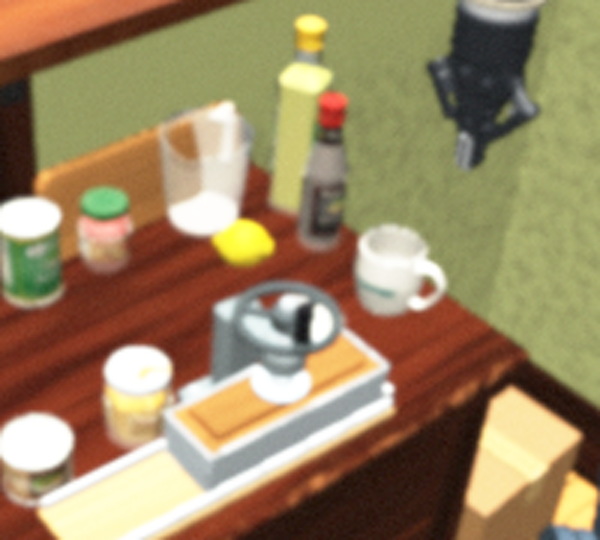

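The handle is back within about 1 mm of its start and 8 mm lower. The foot rests on the board (about (280,385) in the view), the mould is home, the robot is clear and the bystanders are unmoved.

```bash
python3 -c "
from station import *
print(hand_in())"
```

```text
the job is handed in; nothing more can be done
None
```

The job is handed in: the mould was pushed home against the stop and the wheel turned one full turn clockwise. The handle is within about 1 mm of its start and 8 mm lower, the foot is on the board, and the robot is clear; the hand-in returned no verdict.

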